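# Kick the plunger stand's leg down and hold its frame upright

## Task

The plunger stand on the bench is tipped back on its rest. Flip its kickstand down, past centre until it snaps fully open, while the frame still lies back; then take the frame by its orange top bar, bring it upright and keep holding it there by the bar so that a colleague can fit the locking pin: the frame falls back if let go, so finish while still holding it. Leave the other things on the bench where they are.

Things in the scene. Friction and masses are not known exactly. Their poses are not given: they have to be found in the camera images.
- stand: fixed black base plate of the plunger stand, 260 x 250 x 12 mm, does not slide. Origin: centre of its underside, on the bench. Its z is up; its x points to the rear, the way the frame lies back; the kickstand opens on the -x side and sits on the -y side. Grey pivot cheeks at y +/-75 mm reach 66 mm up; two aluminium rest posts (14 mm square, 140 mm high) stand at x +52, y +/-53 mm.
- pivot (a point): the frame's hinge line (along stand y): 50 mm above the bench, over the centre of the stand. Same axes as the stand. The frame: two 14 mm square aluminium posts at y +/-53 mm, 235 mm from pivot to top, with a white guide block, plunge rod and grey air cylinder between them, none of it higher than 165 mm above the pivot along the posts.
- frame (a joint): angle of the frame about the pivot, rad: 0 = lying back (leaning 20 deg, 0.35 rad, towards stand +x against its rest posts, where gravity keeps it), 0.35 = upright, 0.37 = forward stop. Mass 0.6 to 1.2 kg, weight to the rear, so it always falls back; 2 to 3.5 N at the bar lift it off its rest, 0.6 to 1.5 N hold it upright.
- bar_mid (a point): orange round bar across the frame's top, 16 mm diameter, along stand y between the two posts (free length between posts 92 mm), part of the frame. The point is the bar's centre, 230 mm from the pivot, so at stand x +79 mm and 266 mm above the bench when lying back, straight over the pivot and 280 mm above the bench when upright. Nothing lies within 60 mm below it between the posts.
- kickstand (a joint): angle of the kickstand relative to the frame, rad: 0 = stowed, the leg pointing up and towards stand -x (50 deg above level while the frame lies back), growing as the leg swings down; an over-centre spring pushes it back up below about 0.7 and snaps it down beyond, to the stop at 1.66 = fully down.
- hub (a point): pivot of the kickstand on the black round hub on the frame's -y side: 110 mm from the frame's pivot along the posts, 91 mm to the -y side; the leg turns about the line along stand y through it. The leg is a 10 mm steel rod, 150 mm long, with a black rubber foot.
- tab (a point): middle of the red round tab on the kickstand, 14 mm diameter, sticking out 36 mm from the leg to stand -y; 110 mm from the hub along the leg. It can be pressed from above with shut fingers, following the arc about the hub; pushing it over takes about 2 to 3 N downwards.
- foam_box: white polystyrene box, 150 x 200 x 110 mm, bystander. Origin: centre of its underside.
- foam_dewar: round grey foam dewar, 120 mm across, 60 mm high, bystander. Origin: centre of its underside.
- ethane_jar: amber jar, 52 mm across, 85 mm high, bystander. Origin: centre of its underside.
- blue_bin: blue open bin, 160 x 130 x 80 mm, bystander. Origin: centre of its underside.
- grid_puck: brass disc, 44 mm across, 14 mm high, bystander. Origin: centre of its underside.
- lock_pin: steel pin with a yellow head, 66 mm long, 16 mm high, lying just behind the stand's base; the colleague's, not to be used. Origin: under its middle.
- driver: screwdriver, about 200 mm long, lying on the bench, bystander. Origin: under its middle.

How it is judged:
By the outcome, as a careful person would: the job done as asked, in the order asked, and still so for the second after the job is handed in, while the arm keeps its last pose, push and grip.
It also fails if it takes over 48 s, if anything falls off the work surface, if the arm or the gripper's body presses on something with over 40 N, if the wrist force passes 120 N, or if a joint passes its speed limit or range.

## Robot

A 6-joint arm with a two-finger parallel gripper is mounted at the origin on the work surface. World frame = base frame: x ahead of the robot, y to its left, z up, the work surface at z = 0. Lengths are in m, angles in rad, forces in N, time in s.
With the tool pointing down it reaches from about 0.375 to 0.9 m from the base axis. Payload 3.1 kg.
Tool frame: the origin (TCP) lies between the finger pads; the fingertips stand 22 mm ahead of it and the grasp point (between the pads) lies 3 mm ahead of it; z points along the fingers, y is the line along which they close (so a half turn about z gives the same grasp; the last joint's range is limited). The gripper opens to 87 mm and grips with 3 to 60 N. Pads are 19 mm wide; open, the fingers measure 117 mm over their backs; the gripper's body (75 mm by 190 mm) begins 51 mm behind the grasp point.
Start: joints at [1.107, 0.527, 1.433, -0, 1.181, -0.178], TCP at [0.176, 0.6, 0.245] pointing down, gripper open.
Joint ranges: [-3.08, 3.08], [-0.75, 2.2], [0.22, 2.44], [-1.43, 4.57], [0, 2.65], [-2.85, 2.85]. Speed limits (rad/s): [2.79, 2.79, 3.14, 3.14, 3.14, 3.14].

## Interface

Orientations are given as a unit quaternion [x, y, z, w].
In Python, from rig import get_obs, camera, get_calibration, hand_in, cut_out gives the robot as it stands.
- The arm moves only by the shell command python3 -m inch 'ROWS' [OPENING] [FORCE]. ROWS is JSON, one flat list of numbers, 6 for each row, row after row: the shift along the tool's x, y, z scaled (see below), then the turn, a rotation vector about the tool's x, y, z scaled (see below). A call has 1 to 20 rows; each row is the pose to reach, as a shift and turn from the pose commanded when the call began, along the tool's axes at that moment; what a row does not reach only later rows make up. The controller multiplies each number of a shift by 0.08 m and each number of a turn by 90 degrees. A row lasts 1/12 s, in which the tool goes at most 41.7 mm and 7.16 degrees, less where a joint would pass 70% of its speed; a pose out of reach is approached as far as the arm can. A call with a number of a shift or a turn outside -1 to 1 is refused whole. A call with a gripper value outside its range is refused whole. OPENING is the finger opening in mm, from 0 to 87, set as the call begins (- or left out, the last holds). The fingers move at their own pace and stop on an object; FORCE is the grip in N (left out, the last holds). Time passes only in rows, so rows that repeat a pose let the fingers close. It gives the time, the measured TCP pose, the force, the opening and the grip force at its end, in the units of the state.
- get_obs(): the state, without advancing time (a new reading comes with each control period).
- camera(name): name is "side" or "top" or "wrist"; returns the picture (400x640x3 uint8, red, green, blue); there is no depth.
- get_calibration(name): a dict with "vertical_fov" (degrees; the focal length in pixels is half the picture's height over the tangent of half this angle, whatever the lens; pixels are square), "cx", "cy" (the principal point, pixels), "D" ([k1, k2, p1, p2, k3] as OpenCV has them; the pictures are not rectified), "T" (4x4, takes a point from camera to world coordinates). Camera axes: x right, y down, z forward; pixel columns grow to the right and rows downward; lengths in m; the calibration is good to about 2 mm. A picture is of the moment at which its call begins: read the wrist's pose just before it. get_calibration takes no time and is no camera call; for the wrist camera it gives the pose at the moment of the call.
- hand_in(): hands the job in; it is judged then, once.
Trained networks look in the newest picture that a camera, given by its name, has taken for a name from the list of things; names that differ only in an ending like _2 or _b are one class to them, and where a whole thing is asked for, a point or a joint stands for the part that bears it (a point fixed in the world has none). Each returns a list of dicts, best first, with "conf" (0 to 1); they miss things now and then, are a little off and sometimes report something else, mostly with a low value. They report only what shows in the picture. A call takes as long as a camera call.
- cut_out(camera, thing): "region" (400x640 bool, what is visible of it) and "bbox" ([left, top, right, bottom] in pixels, round what is visible of it).
The state is a dict: "time": time; "q": joint angles; "joint_velocities": joint speeds; "joint_torque": joint torques, N m; "position": TCP position; "tool_rot": TCP orientation; "ft_force": force on the tool from outside, world axes, zero at the start; "moment": the same for the moment, N m; "grip_width": finger opening in m; "grip_force": force on a finger pad.
Only numpy, scipy, OpenCV 4.12 (cv2) and the standard library are available. Lean on these libraries where they do the work, as an engineer would, in place of code of your own. Each camera call takes 0.05 s, during which the arm holds its last target. There are 200 camera calls.

## Working session

There is one attempt and no reset: what is moved stays moved. The work goes in short steps, Python scripts to look and compute and a shell command to move; the robot and the scene stay as the last step left them, time stands still between calls to the robot, and variables do not carry over. Pictures are saved under pics/ and viewed, at most 10 in all, crops included, and the job is handed in when it is done.

```bash
mkdir -p pics
cat > h.py <<'E'
import numpy as np, cv2
from rig import *
def K(c):
    g=get_calibration(c); f=200/np.tan(np.radians(g["vertical_fov"])/2)
    return np.array([[f,0,g["cx"]],[0,f,g["cy"]],[0,0,1.]]),np.array(g["D"],float),np.array(g["T"])
def proj(c,P):
    k,d,T=K(c);Ti=np.linalg.inv(T)
    return cv2.projectPoints(np.atleast_2d(P).astype(float),cv2.Rodrigues(Ti[:3,:3])[0],Ti[:3,3],k,d)[0][:,0]
def ray(c,uv):
    k,d,T=K(c);n=cv2.undistortPoints(np.array([[uv]],float),k,d)[0,0]
    return T[:3,3],T[:3,:3]@np.array([n[0],n[1],1])
def atz(c,uv,z):
    o,r=ray(c,uv);return o+r*(z-o[2])/r[2]
def save(c,n):
    im=camera(c);cv2.imwrite(f"pics/{n}.png",im[:,:,::-1]);return im
E
python3 - <<'E'
from h import *
for c in ["side","top"]:
    save(c,c+"0"); print(c,K(c)[2][:3].round(3).tolist())
    for t in ["stand","bar_mid","tab","hub"]:
        for r in cut_out(c,t)[:2]:
            m=r["region"];v,u=np.nonzero(m);print(t,round(r["conf"],2),r["bbox"],u.mean().round(1),v.mean().round(1))
o=get_obs();print(o["position"],o["tool_rot"])
E
```

```text
side [[-0.957, -0.205, 0.206, 0.231], [-0.291, 0.662, -0.69, 0.952], [0.005, -0.721, -0.693, 1.148]]
stand 0.98 [279.2, 175.5, 367.1, 283.8] 319.6 243.2
bar_mid 0.96 [277.4, 175.8, 345.2, 249.7] 315.8 220.1
tab 0.81 [275.4, 175.2, 296.5, 232.0] 289.1 200.9
hub 0.7 [281.5, 172.8, 295.0, 231.3] 289.2 200.2
top [[-0.022, -0.998, 0.057, 0.431], [-1.0, 0.022, 0.007, -0.04], [-0.008, -0.057, -0.998, 1.391]]
stand 0.57 [262.1, 148.2, 361.5, 245.3] 312.1 193.6
bar_mid 0.94 [276.5, 147.6, 327.9, 218.9] 298.1 190.6
tab 0.66 [279.4, 145.6, 317.8, 173.1] 302.3 157.3
hub 0.6 [285.2, 149.2, 319.2, 170.2] 302.6 157.1
[0.17556393 0.59979203 0.24452121] [ 1.41916979e-01  9.89878564e-01 -2.48393416e-05 -2.41953076e-06]
```

View pics/top0.png

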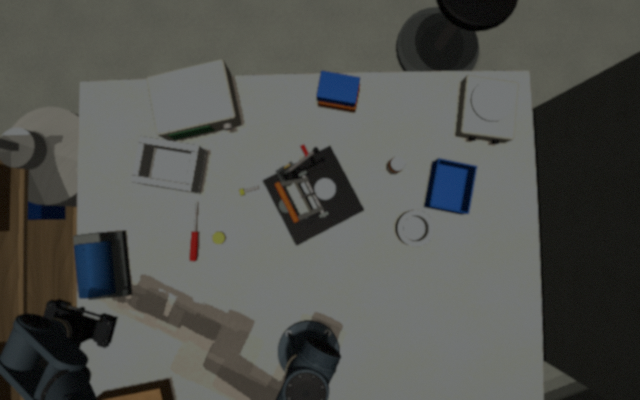

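View pics/side0.png

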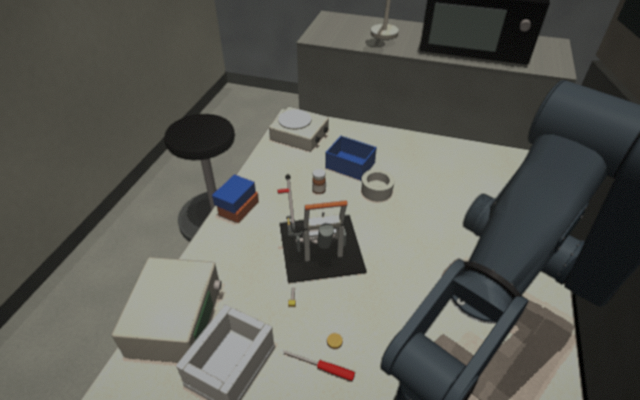

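The top view shows the stand's plate around (313,196), the bar at about (288,201) and the red tab at (305,150). The frame leans to the left, towards the pin. The side view shows the bar at (326,205) and the tab at (283,191).

Run:
```python
import cv2,numpy as np
a=cv2.imread("pics/top0.png")[138:250,255:370];b=cv2.imread("pics/side0.png")[168:288,265:375]
f=lambda i:cv2.resize(cv2.convertScaleAbs(i,alpha=1.6),(400,int(400*i.shape[0]/i.shape[1])),interpolation=cv2.INTER_CUBIC)
a,b=f(a),f(b);h=max(len(a),len(b));o=np.zeros((h,800,3),np.uint8);o[:len(a),:400]=a;o[:len(b),400:]=b
cv2.imwrite("pics/crop0.png",o);print(400/115,400/110)
```

```text
3.4782608695652173 3.6363636363636362
```

View pics/crop0.png

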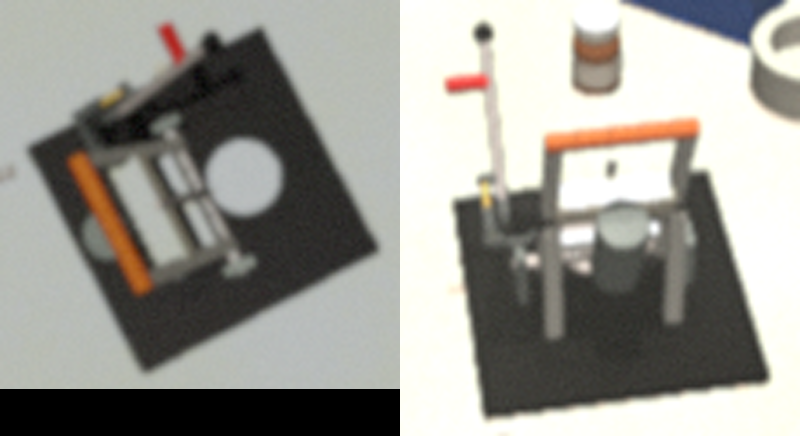

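```bash
cat > geo.py <<'E'
from h import *
def S2W(p,P):
    c,s=np.cos(p[2]),np.sin(p[2]);P=np.atleast_2d(P)
    return np.c_[p[0]+c*P[:,0]-s*P[:,1],p[1]+s*P[:,0]+c*P[:,1],P[:,2]]
def bar(fr,y=0):
    a=.349-fr; return [.23*np.sin(a),y,.05+.23*np.cos(a)]
def tab(k,y=-.118,r=.11,fr=0):
    a=.349-fr;h=np.array([.11*np.sin(a),y,.05+.11*np.cos(a)])
    e=np.radians(50)+fr-k   # elevation of leg toward -x
    return h+r*np.array([-np.cos(e),0,np.sin(e)])
E
python3 - <<'E'
from geo import *
from scipy.optimize import least_squares
pl=[[-.13,-.125,.012],[-.13,.125,.012],[.13,.125,.012],[.13,-.125,.012]]
top=[[330.3,146],[363.7,209.9],[297,244.7],[263.6,181.1],[277.4,183.1],[296.1,221.4],[304.5,150.1]]
sid=[[280.1,223.8],[349.7,215.9],[366.2,272],[288.7,282.1],[305.7,207.1],[346.7,203.2],[283.4,191.1]]
def res(p,c=None):
    P=S2W(p,pl+[bar(0,-p[3]),bar(0,p[3]),tab(0,p[4])])
    r=np.r_[proj("top",P)-top,proj("side",P)-sid]
    return r if c else r.ravel()
s=least_squares(res,[.47,.02,2.0,.06,-.118],loss="soft_l1");print(s.x.round(4).tolist());print(res(s.x,1).round(1).tolist())
p=s.x
for n,q in [("bar0",bar(0)),("bar1",bar(.35)),("tab0",tab(0,p[4])),("pin",[.16,0,0])]: print(n,S2W(p,q).round(4).tolist())
E
```

```text
[0.5206, -0.0272, 2.0286, 0.0583, -0.1105]
[[-0.7, -0.6], [0.4, 0.9], [-1.7, 2.0], [-2.3, -0.4], [-1.0, 1.0], [-0.2, 0.4], [-0.4, 0.5], [-0.8, -2.8], [0.2, -2.8], [1.0, -1.7], [-1.0, -1.6], [-0.2, -0.6], [-0.1, -1.2], [-0.3, -1.2]]
bar0 [[0.4858, 0.0434, 0.2661]]
bar1 [[0.5207, -0.0274, 0.28]]
tab0 [[0.6343, -0.008, 0.2376]]
pin [[0.4499, 0.1164, 0.0]]
```

```bash
cat >> geo.py <<'E'
from scipy.spatial.transform import Rotation as R
PS=[0.5206,-0.0272,2.0286]
def togo(stand_pt,p=PS,yaw=None,pitch=0):
    """units to go for the TCP to reach a point given in stand axes; tool down, tool y along stand -x"""
    o=get_obs();W=S2W(p,stand_pt)[0];Rt=R.from_quat(o["tool_rot"])
    yx=-np.array([np.cos(p[2]),np.sin(p[2]),0]);z=np.array([0,0,-1.]);x=np.cross(yx,z)
    D=R.from_matrix(np.c_[x,yx,z]);r=(Rt.inv()*D).as_rotvec()/(np.pi/2);d=Rt.inv().apply(W-o["position"])/.08
    print("t",round(o["time"],2),"pos",o["position"].round(4),"F",np.round(o["ft_force"],1),"shift",d.round(2),"turn",r.round(2))
E
python3 -m inch '[-1,-0.75,-1,0,0,0.9, -1,-0.75,-1,0,0,0.9, -1,-0.75,-1,0,0,0.9, -1,-0.75,-1,0,0,0.9, -1,-0.75,-1,0,0,0.9, -1,-0.75,-1,0,0,0.9, -1,-0.75,-1,0,0,0.9, -1,-0.75,-1,0,0,0.9, -1,-0.75,-1,0,0,0.9, -1,-0.75,-1,0,0,0.9, -1,-0.75,-1,0,0,0.9, -1,-0.75,-1,0,0,0.9]' 0
python3 -c "
from geo import *
togo([-.033,-.118,.36])"
```

```text
time: 1.5
position: [0.2355, 0.5197, 0.3246]
tool_rot: [0.752, 0.659, 0.0, -0.0]
ft_force: [-0.1, 1.1, -0.9]
grip_width: 0.015
grip_force: 0.0
t 1.5 pos [0.2355 0.5197 0.3246] F [-0.1  1.1 -0.9] shift [-5.83  5.89 -0.44] turn [ 0.   -0.    0.62]
```

```bash
python3 -m inch '[-0.98,1,-0.7,0,0,0.62, -0.98,1,-0.7,0,0,0.62, -0.98,1,-0.7,0,0,0.62, -0.98,1,-0.7,0,0,0.62, -0.98,1,-0.7,0,0,0.62, -0.98,1,-0.7,0,0,0.62, -0.98,1,-0.7,0,0,0.62, -0.98,1,-0.7,0,0,0.62, -0.98,1,-0.7,0,0,0.62]' >/dev/null
python3 -m inch '[0.2,1,0,0,0,0, 0.2,1,0,0,0,0, 0.2,1,0,0,0,0]' >/dev/null
python3 -m inch '[0.2,1,0,0,0,0, 0.2,1,0,0,0,0, 0.2,1,0,0,0,0]' >/dev/null
python3 -m inch '[0.2,1,0,0,0,0, 0.2,1,0,0,0,0, 0.2,1,0,0,0,0]'
python3 -c "
from geo import *
togo([-.033,-.118,.36])"
```

```text
time: 3.0
position: [0.4603, 0.2354, 0.3806]
tool_rot: [0.973, 0.231, 0.001, 0.002]
ft_force: [0.2, 1.4, 0.7]
grip_width: 0.0004
grip_force: 0.0
t 3.0 pos [0.4603 0.2354 0.3806] F [0.2 1.4 0.7] shift [0.67 3.69 0.27] turn [ 0. -0.  0.]
```

```bash
python3 -m inch '[0.2,1,0,0,0,0, 0.2,1,0,0,0,0, 0.2,1,0,0,0,0]' >/dev/null
python3 -m inch '[0.2,1,0,0,0,0, 0.2,1,0,0,0,0, 0.2,1,0,0,0,0, 0.2,1,0,0,0,0, 0.2,1,0,0,0,0]'
python3 -c "
from geo import *
togo([-.033,-.118,.36]);im=save('wrist','w1')
P=S2W(PS,[tab(0,-.096),tab(0,-.132),bar(0,-.046),bar(0,.046),tab(0,-.091,0.15)]);print(proj('wrist',P).round(0).tolist())"
```

```text
time: 3.67
position: [0.5564, 0.1121, 0.3802]
tool_rot: [0.973, 0.233, -0.001, -0.001]
ft_force: [-0.1, -0.2, -0.5]
grip_width: 0.0006
grip_force: 0.0
t 3.67 pos [0.5564 0.1121 0.3802] F [-0.1 -0.2 -0.5] shift [0.28 1.78 0.25] turn [-0.    0.    0.01]
[[471.0, 193.0], [477.0, 156.0], [355.0, 254.0], [350.0, 336.0], [514.0, 209.0]]
```

View pics/w1.png

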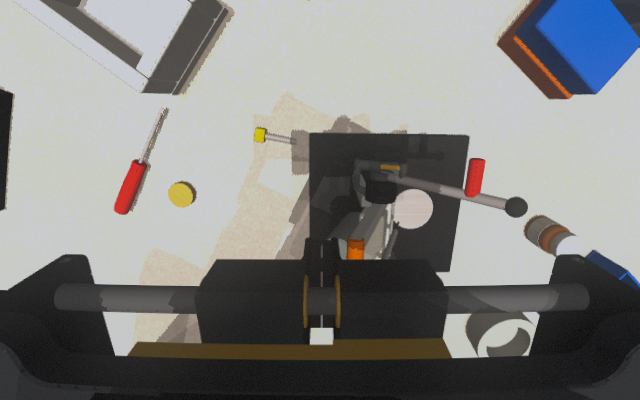

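The wrist view shows the tab at (475,177) and the foot at (515,207), both within 3 px of where the model puts them. I'll use the model as it is.

```bash
python3 -m inch '[0.16,0.95,0,0,0,0, 0.16,0.95,0,0,0,0, 0.16,0.95,0,0,0,0]' >/dev/null
python3 -m inch '[0.14,0.84,0.2,0,0,0, 0.14,0.84,0.2,0,0,0, 0.14,0.84,0.2,0,0,0, 0.14,0.84,0.2,0,0,0, 0.14,0.84,0.2,0,0,0]'
python3 -c "
from geo import *
togo([-.033,-.119,.28])
q0=tab(0)
for k in np.arange(.1,1.5,.1): d=(tab(k)-q0)/.08; print(round(k,1),(-d[0]).round(2),(-d[2]).round(2))"
```

```text
time: 4.38
position: [0.6423, -0.0039, 0.3646]
tool_rot: [0.972, 0.233, -0.0, -0.001]
ft_force: [-0.1, 0.0, -0.0]
grip_width: 0.0005
grip_force: 0.0
t 4.38 pos [ 0.6423 -0.0039  0.3646] F [-0.1  0.  -0. ] shift [-0.01  0.    1.06] turn [-0.    0.    0.01]
0.1 0.1 0.09
0.2 0.19 0.2
0.3 0.27 0.31
0.4 0.34 0.43
0.5 0.4 0.55
0.6 0.44 0.68
0.7 0.47 0.82
0.8 0.49 0.95
0.9 0.49 1.09
1.0 0.48 1.23
1.1 0.46 1.36
1.2 0.42 1.5
1.3 0.37 1.62
1.4 0.3 1.75
```

```bash
python3 -m inch '[0,0,0.5,0,0,0, 0,0,1,0,0,0, 0,0,1,0,0,0]' >/dev/null
python3 -m inch '[0,0,0.12,0,0,0, 0,0.02,0.22,0,0,0, 0,0.1,0.32,0,0,0, 0,0.19,0.43,0,0,0, 0,0.27,0.54,0,0,0, 0,0.34,0.66,0,0,0, 0,0.4,0.78,0,0,0, 0,0.44,0.91,0,0,0, 0,0.44,0.91,0,0,0]'
python3 -c "
from geo import *
togo([-.033,-.119,.28]);save('wrist','w2')"
```

```text
time: 5.38
position: [0.657, -0.037, 0.2078]
tool_rot: [0.973, 0.232, -0.003, -0.002]
ft_force: [-0.4, -0.4, -0.5]
grip_width: 0.0005
grip_force: 0.1
t 5.38 pos [ 0.657  -0.037   0.2078] F [-0.4 -0.4 -0.5] shift [ 0.01 -0.46 -0.9 ] turn [-0.    0.    0.01]
```

View pics/w2.png

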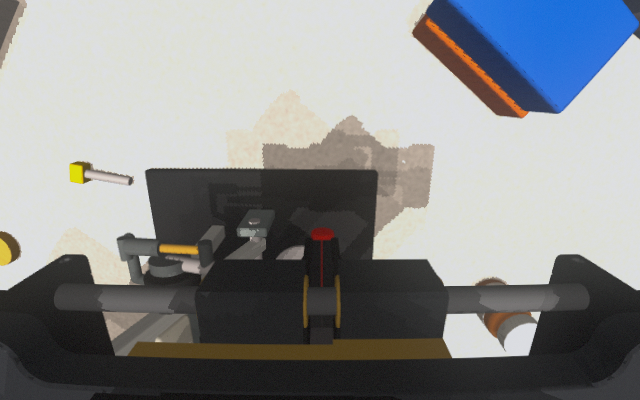

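The tab's red end shows at (321,234), under the fingertips, so the leg is being carried along, at about 0.6 rad. I'll continue past centre.

```bash
python3 -m inch '[0,0.03,0.14,0,0,0, 0,0.05,0.27,0,0,0, 0,0.05,0.41,0,0,0, 0,0.04,0.55,0,0,0, 0,0.02,0.68,0,0,0, 0,0.02,0.68,0,0,0, 0,0.02,0.68,0,0,0]'
python3 -c "
from geo import *
save('wrist','w3');im=save('side','s3');cv2.imwrite('pics/s3c.png',cv2.resize(im[150:300,250:400,::-1],(600,600),interpolation=2))
print(proj('side',S2W(PS,[tab(1.66,-.114),tab(1.0,-.114)])).tolist())"
```

```text
time: 6.02
position: [0.6591, -0.0381, 0.1561]
tool_rot: [0.973, 0.233, -0.001, -0.001]
ft_force: [0.2, -0.2, -0.1]
grip_width: 0.0008
grip_force: 0.0
[[284.32709019141475, 226.2986465202716], [282.2827400266297, 205.3021562640712]]
```

View pics/s3c.png

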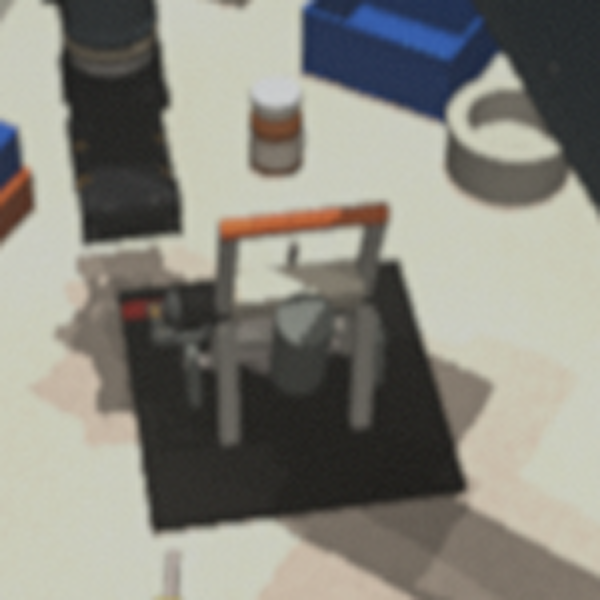

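The red tab in the side view is at (284,227). The model puts fully open at (284,226), so the kickstand has snapped open with the frame still back. Next I'll retreat up and go over the bar.

```bash
for i in 1 2; do :; done
python3 -m inch '[0,0,-1,0,0,0, 0,0,-1,0,0,0, 0,0,-1,0,0,0]' 60 >/dev/null
python3 -m inch '[0,0,-1,0,0,0, 0,0,-1,0,0,0, 0,0,-1,0,0,0]' >/dev/null
python3 -m inch '[-0.5,-0.5,-0.5,0,0,0, -0.7,-0.9,-0.6,0,0,0, -0.7,-0.9,-0.6,0,0,0, -0.7,-0.9,-0.6,0,0,0]' >/dev/null
python3 -c "
from geo import *
togo([.0787,0,.269]);im=save('wrist','w4')
for t in ['bar_mid']:
  r=cut_out('wrist',t);print([(x['conf'],x['bbox']) for x in r[:2]])
print(proj('wrist',S2W(PS,[bar(0,-.046),bar(0,.046)])).round(0).tolist())"
```

```text
t 6.95 pos [0.5751 0.0024 0.369 ] F [-0.3 -0.5  0.3] shift [-0.77 -0.97  1.25] turn [ 0.   -0.    0.01]
[(0.98, [220.2, 118.2, 376.7, 288.4])]
[[225.0, 227.0], [234.0, 319.0]]
```

View pics/w4.png

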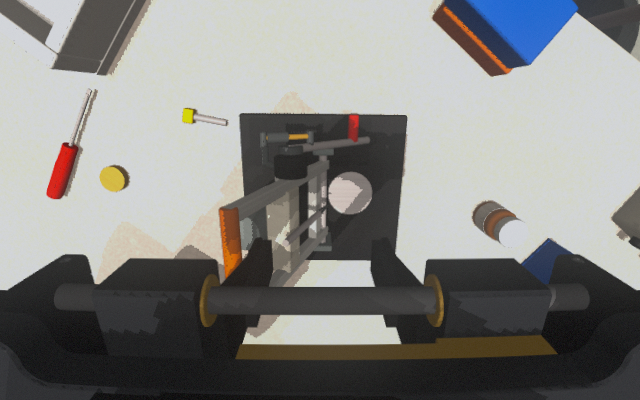

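The bar shows from (228,210) down to (232,275), about 4 px (3 mm) off the model, which is fine for a 60 mm opening. I'll move over it and descend.

```bash
python3 -m inch '[-0.38,-0.47,0,0,0,0, -0.77,-0.95,0,0,0,0, -0.77,-0.95,0,0,0,0, -0.77,-0.95,0,0,0,0]' >/dev/null
python3 -m inch '[0,0,0.4,0,0,0, 0,0,0.7,0,0,0, 0,0,0.95,0,0,0, 0,0,0.95,0,0,0]'
python3 -c "
from geo import *
togo([.0787,0,.269])"
```

```text
time: 7.72
position: [0.4875, 0.0396, 0.2853]
tool_rot: [0.973, 0.232, -0.003, -0.001]
ft_force: [-0.5, 0.1, 0.6]
grip_width: 0.0602
grip_force: 0.0
t 7.72 pos [0.4875 0.0396 0.2853] F [-0.5  0.1  0.6] shift [ 0.   -0.05  0.2 ] turn [-0.    0.    0.01]
```

```bash
python3 -m inch '[0,-0.03,0.15,0,0,0, 0,-0.03,0.22,0,0,0, 0,-0.03,0.22,0,0,0, 0,-0.03,0.22,0,0,0]'
python3 -m inch '[0,0,0,0,0,0, 0,0,0,0,0,0, 0,0,0,0,0,0, 0,0,0,0,0,0, 0,0,0,0,0,0, 0,0,0,0,0,0, 0,0,0,0,0,0, 0,0,0,0,0,0, 0,0,0,0,0,0, 0,0,0,0,0,0, 0,0,0,0,0,0, 0,0,0,0,0,0]' 0 25
python3 -c "
from geo import *
togo([.0787,0,.269])
for f in np.arange(.035,.36,.035): d=np.array(bar(f))-bar(0);print((-d[0]/.08).round(2),(-d[2]/.08).round(2))"
```

```text
time: 8.05
position: [0.4881, 0.042, 0.2722]
tool_rot: [0.973, 0.232, 0.0, 0.0]
ft_force: [0.7, -0.3, -0.3]
grip_width: 0.0602
grip_force: 0.0
time: 9.05
position: [0.4867, 0.0429, 0.2718]
tool_rot: [0.973, 0.232, -0.0, -0.0]
ft_force: [-1.4, 2.7, 2.7]
grip_width: 0.015
grip_force: 25.0
t 9.05 pos [0.4867 0.0429 0.2718] F [-1.4  2.7  2.7] shift [-0.01 -0.01  0.03] turn [-0.    0.    0.01]
0.1 -0.03
0.19 -0.06
0.29 -0.09
0.39 -0.11
0.49 -0.13
0.58 -0.15
0.68 -0.16
0.78 -0.17
0.89 -0.17
0.99 -0.17
```

```bash
python3 -m inch '[0,0.05,-0.015,0,0,0, 0,0.1,-0.03,0,0,0, 0,0.19,-0.06,0,0,0, 0,0.29,-0.09,0,0,0, 0,0.39,-0.11,0,0,0, 0,0.49,-0.13,0,0,0, 0,0.58,-0.15,0,0,0, 0,0.68,-0.16,0,0,0, 0,0.78,-0.17,0,0,0, 0,0.85,-0.17,0,0,0, 0,0.92,-0.17,0,0,0, 0,0.96,-0.17,0,0,0, 0,0.98,-0.17,0,0,0, 0,0.98,-0.17,0,0,0, 0,0.98,-0.17,0,0,0, 0,0.98,-0.17,0,0,0]'
python3 -c "
from geo import *
togo([0,0,.283]);im=save('side','s5');cv2.imwrite('pics/s5c.png',cv2.resize(im[150:300,250:400,::-1],(600,600),interpolation=2))
im=save('top','t5')
print(proj('side',S2W(PS,[bar(.35,-.058),bar(.35,.058),tab(1.66,-.114,fr=.35)])).tolist())
print(S2W(PS,[0,0,.28]))"
```

```text
time: 10.38
position: [0.5217, -0.0277, 0.2851]
tool_rot: [0.973, 0.233, -0.001, 0.0]
ft_force: [-5.1, 0.4, 2.9]
grip_width: 0.0152
grip_force: 25.0
t 10.38 pos [ 0.5217 -0.0277  0.2851] F [-5.1  0.4  2.9] shift [-0.01 -0.01  0.03] turn [0.   0.   0.01]
[[301.6608666022976, 184.37097734056715], [341.1781816643429, 180.2991805081578], [281.8045674579246, 205.24858378642185]]
[[ 0.5206 -0.0272  0.28  ]]
```

View pics/s5c.png

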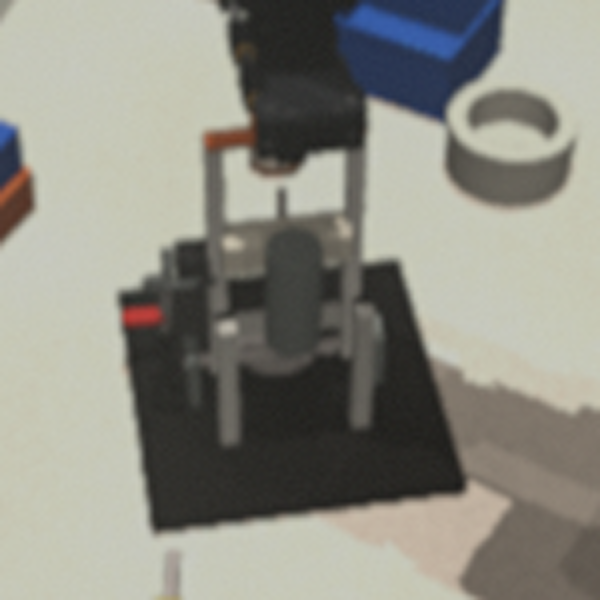

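```bash
python3 -m inch '[0,0,0,0,0,0, 0,0,0,0,0,0, 0,0,0,0,0,0, 0,0,0,0,0,0, 0,0,0,0,0,0, 0,0,0,0,0,0]'
python3 -c "
from geo import *
togo([0,0,.283])
for k in (1.66,1.5): print(k,proj('side',S2W(PS,[tab(k+.7,-.114,fr=.35)])).tolist())  # +2*fr mends the sign in tab()
hand_in() if '$1'=='x' else 0"
```

```text
time: 10.98
position: [0.5217, -0.0276, 0.2851]
tool_rot: [0.973, 0.233, -0.001, 0.0]
ft_force: [-5.1, -1.4, 2.4]
grip_width: 0.0153
grip_force: 25.0
t 10.98 pos [ 0.5217 -0.0276  0.2851] F [-5.1 -1.4  2.4] shift [-0.01 -0.01  0.03] turn [0.   0.   0.01]
1.66 [[284.35194255369885, 228.19106857821532]]
1.5 [[283.72393477416875, 223.03623783359103]]
```

The tab was seen at (285,229) against (284,228) predicted for fully down with the frame upright. The bar end is at (301,184.5) against (302,184). The frame is upright, steady and held.

```bash
python3 -c "
from rig import hand_in
print(hand_in())"
```

```text
the job is handed in; nothing more can be done
None
```

I flipped the kickstand down until it snapped fully open with the frame still lying back, then brought the frame upright. The gripper was still holding it by the orange bar when I handed the job in at about 11 s. I touched nothing else on the bench.

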